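# Park the index plunger and reset the packing jig's fence

## Robot

A 6-joint arm with a two-finger parallel gripper is mounted at the origin on the work surface. World frame = base frame: x ahead of the robot, y to its left, z up, the work surface at z = 0. Lengths are in mm, angles in rad, forces in N, time in s.
With the tool pointing down it reaches from about 400 to 925 mm from the base axis. Payload 12.5 kg.
Tool frame: the origin (TCP) lies where the fingers leave the gripper's body, on its centre line; the fingertips stand 78 mm ahead of it and the grasp point (between the pads) lies 59 mm ahead of it; z points along the fingers, y is the direction in which the jaws open and shut (so a half turn about z gives the same grasp; the last joint's range is limited). The gripper opens to 95 mm and grips with 3 to 60 N. Pads are 20 mm wide; open, the fingers measure 119 mm over their backs; the gripper's body (75 mm by 180 mm) begins 59 mm behind the grasp point.
Start: joints at [1.224, 0.491, 1.559, -0, 1.092, -0.106], TCP at [149.029, 606.983, 292.261] pointing down, gripper open.
Joint ranges: [-3.1, 3.1], [-0.84, 2.19], [0.05, 2.79], [-1.13, 4.28], [0.06, 2.93], [-2.69, 2.69]. Speed limits (rad/s): [2.22, 2.22, 2.79, 3.14, 3.14, 3.14].

## Interface

Orientations are given as [roll, pitch, yaw] about the fixed x, y, z axes, in that order (R = Rz(yaw) Ry(pitch) Rx(roll)).
In Python, from cell import env, viewer, ticket, search_frame gives the robot as it stands.
- The arm moves only by the shell command python3 -m inch 'ROWS'. ROWS is a JSON object of lists of equal length, an entry for each row: "hand": the opening, from 0 (shut) to 1 (fully open); "delta_pos": the shift along the tool's x, y, z in cm, a list of three; "turn": the turn about the tool's z in rad. A call has 1 to 20 rows; each row shifts and turns the commanded pose from where the row before left it, along the tool's axes as they then stand; what a row does not reach is not made up. A row lasts 1/10 s, in which the tool goes at most 50 mm and 8.59 degrees, less where a joint would pass 70% of its speed; a pose out of reach is approached as far as the arm can. A call is refused whole if a number of a shift passes 5 or a number of a turn 0.15, either way. A call with a gripper value outside its range is refused whole. The fingers move at their own pace and stop on an object; the grip force is fixed at half the most. Time passes only in rows, so rows that do not move let the fingers close. It gives the time, the measured TCP pose, the force and the opening at its end, in the units of the state.
- env.state(): the state, without advancing time (a new reading comes with each control period).
- viewer.read_camera(name): name is "scene" or "top" or "wrist"; returns (picture, depth): 480x640x3 uint8, blue, green, red; 480x640 float32, mm along the optical axis (not along the pixel's ray), 0 where there is no reading.
- viewer.get_calibration(name): a dict with "fx", "fy", "cx", "cy" (pixels), "T" (4x4, takes a point from camera to world coordinates). Camera axes: x right, y down, z forward; pixel columns grow to the right and rows downward; lengths in mm; the calibration is good to about 2 mm. The wrist camera is an equidistant fisheye: a pixel r from the principal point sees the ray r / f radians off the axis. A picture is of the moment at which its call begins: read the wrist's pose just before it. get_calibration takes no time and is no camera call; for the wrist camera it gives the pose at the moment of the call.
- ticket.job_done(): hands the job in, once; it reports no verdict.
Trained networks look in the newest picture that a camera, given by its name, has taken for a name from the list of things; names that differ only in an ending like _2 or _b are one class to them, and where a whole thing is asked for, a point or a joint stands for the part that bears it (a point fixed in the world has none). Each returns a list of dicts, best first, with "p" (0 to 1); they miss things now and then, are a little off and sometimes report something else, mostly with a low value. They report only what shows in the picture. A call takes as long as a camera call.
- search_frame(camera, label): "centre" ([column, row] in pixels, amid what is visible of it).
The state is a dict: "t": time; "joints": joint angles; "qvel": joint speeds; "tau": joint torques, N m; "eef_pos": TCP position; "tcp_rot": TCP orientation; "ft_force": force on the tool from outside, world axes, zero at the start; "moment": the same for the moment, N m; "opening": opening from 0.0 (shut) to 1.0 (fully open).
Only numpy, scipy, OpenCV 4.12 (cv2) and the standard library are available. Lean on these libraries where they do the work, as an engineer would, in place of code of your own. Each camera call takes 0.05 s, during which the arm holds its last target.

## Task

Set the sweet-packing jig to its wide size: pull up the sprung index plunger by its black wing knob, twist it clockwise (seen from above) and let it down gently into its rest notch so that it stays retracted when you let go of it. Then slide the fence by its post fully home against the end stop, and let go. Do not force the plunger or bang the fence into the stop, and leave the bowl, spatula and wooden mould alone.

Things in the scene. Friction and masses are not known exactly. Their poses are not given: they have to be found in the camera images.
- knob_grip (a point): grip point of the plunger's black wing knob, on its upright axis, 102 mm above the bench at the start. The wing is a flat bar 14 mm thick (this point's x), 46 mm long (its y), 30 mm tall; this point is 10 mm below its top. It rises and turns with the plunger. Below it stand the steel bush and collar (radius 27 mm), tallest parts ending 79 mm above the bench
- crosspin: steel parts fixed to the knob: one cross-pin arm (6 x 6 mm flat bar, 28 mm long from the axis along +x, centre 64 mm up when down), a stop shoulder under the bracket and the tip that locks the fence. Origin on the plunger axis, at the bench top when down. They bear 20 N at most, of which the spring takes 8 to 13 N
- plunger (a joint): lift in m. 0: down, tip locks the fence. Spring pulls down, 8 N at 0, 12 N at 0.012. The cross-pin stands in the bush's deep slot up to 0.012; above it turns freely over the land; 0.015 is the upper stop. Resting on the land reads 0.012 (not parked); seated in the 3 mm deep rest notch it reads 0.009 and the tip is clear of the fence
- knob (a joint): turn in rad, 0 at the start (in the slot, 0.06 or more of play), growing clockwise seen from above; the other way is blocked. The rest collar is clamped at a new angle each time: its notch (8 mm wide for the 6 mm pin) lies anywhere from 0.93 to 1.47. Right behind it a wall, too tall to clear, stops the pin: turn until it meets the wall, then let down
- fence_post (a point): grip point on the fence's upright round black post, 20 mm diameter, 50 mm tall, top 85 mm above the bench; this point is 13 mm below the top. The post stands on the fence's block (56 x 40 mm, top 35 mm up). The fence slides along this point's +y with about 3 N of friction and stays where it is left
- fence (a joint): travel of the fence in m, 0 = start, growing along the jig's +y towards the end stop; held within about 1 mm by the plunger's tip while that is down; it meets the stop after 0.045 to 0.085
- fence_face (a point): middle of the fence block's +y face, which meets the stop block
- stop_block: fixed dark steel end stop, 44 x 22 x 26 mm, on the fence's track; origin at the lower edge of the face (its -y side) that the fence block meets; y is the fence's sliding direction
- jig: white base plate of the packing jig, 170 (x) x 310 (y) x 12 mm, fixed on the bench, origin under its centre; the plunger's axis is at x 45, y -100 mm, under an aluminium bracket (84 x 62 mm, top at 52 mm); the fence's post starts at x 45, y 15 mm
- bowl: white ceramic bowl, 150 mm wide, 75 mm high, loose; leave alone
- spatula: wooden spatula, 240 mm long, loose; leave alone
- mould: wooden sweet mould, 60 x 140 x 28 mm, loose; leave alone

How it is judged (in metres and radians):
On the way:
1. the plunger is let go, seated in its rest notch, and stays up (value of joint plunger between 0.0075 and 0.0105 m and value of joint knob above 0.8 rad and contact force between the fingers and jig below 0.5 N and value of joint fence below 0.01 m), for 0.3 s.
At the end, for the whole second after the job is handed in: the plunger rests in its notch, let go: lift between 7.5 and 10.5 mm and turned more than 0.8 rad; the fence block's face is within 2 mm of the stop block's face and at rest (value of joint plunger between 0.0075 and 0.0105 m and value of joint knob above 0.8 rad and y of fence_face in the frame of stop_block above -0.002 m and velocity of joint fence between -0.005 and 0.005 m/s); the robot touches nothing.
It fails at once if the plunger is forced: more than 20 N on its cross-pin, shoulder or tip (contact force between crosspin and anything else above 20 N).
It fails at once if the fence bangs or is pressed into the stop with more than 25 N (contact force between stop_block and anything else above 25 N).
It fails at once if the bowl, spatula or mould is moved by more than 15 mm (distance of any of bowl, spatula, mould from where it was at the start of the episode above 0.015 m).
It also fails if it takes over 72 s, if anything falls off the work surface, if the arm or the gripper's body presses on something with over 40 N, if the wrist force passes 120 N, or if a joint passes its speed limit or range.

## Working session

There is one attempt and no reset: what is moved stays moved. The work goes in short steps, Python scripts to look and compute and a shell command to move; the robot and the scene stay as the last step left them, time stands still between calls to the robot, and variables do not carry over. Pictures are saved under pics/ and viewed, and the job is handed in when it is done.

```bash
ls; mkdir -p pics
python3 - <<'E'
from cell import env, viewer, ticket, search_frame
import cv2
s=env.state();print(s)
for n in ("scene","top"):
    p,d=viewer.read_camera(n);cv2.imwrite(f"pics/{n}0.png",p)
    c=viewer.get_calibration(n);print(n,c)
    for l in ("knob_grip","fence_post","stop_block","jig","crosspin"):
        print(l,search_frame(n,l)[:2])
E
```

```text
pics
{'t': 0.0, 'joints': array([ 1.22436716e+00,  4.91559113e-01,  1.55945235e+00, -1.15552727e-05,
        1.09166511e+00, -1.05578637e-01]), 'qvel': array([ 2.31159908e-05,  5.64864499e-04, -3.62259102e-04,  1.28311285e-03,
       -1.00992127e-03,  5.85768546e-04]), 'tau': array([-1.17532083e-03, -6.12655878e+01, -2.58166677e+01,  6.91979821e-02,
        4.84183151e-02, -1.49339239e-04]), 'eef_pos': array([148.9952313 , 606.82341852, 291.66097372]), 'tcp_rot': array([-3.14051369e+00, -1.04034598e-04,  2.90074740e+00]), 'ft_force': array([ 0.39355083,  0.35401108, -0.33433863]), 'moment': array([-0.02468087, -0.02723746,  0.02542102]), 'opening': 0.9986965139723795}
scene {'fx': 526.6953139532416, 'fy': 526.6953139532416, 'cx': 320.8510330888776, 'cy': 236.60617614923584, 'T': array([[ 8.92402189e-01,  2.63114959e-01, -3.66590850e-01,
         9.46589013e+02],
       [ 4.50664327e-01, -5.60742656e-01,  6.94600128e-01,
        -6.47569250e+02],
       [-2.28034427e-02, -7.85072094e-01, -6.18984499e-01,
         7.19324041e+02],
       [ 0.00000000e+00,  0.00000000e+00,  0.00000000e+
[... 271 characters left out ...]
spin [{'centre': [270.2, 296.0], 'p': 0.63}]
top {'fx': 542.90956276158, 'fy': 542.90956276158, 'cx': 323.8991937756286, 'cy': 246.98365172812223, 'T': array([[ 2.31286397e-02, -9.96946822e-01,  7.45794860e-02,
         4.69956643e+02],
       [-9.99717483e-01, -2.26550089e-02,  7.19053513e-03,
         3.90623853e+01],
       [-5.47898223e-03, -7.47247234e-02, -9.97189148e-01,
         1.39238096e+03],
       [ 0.00000000e+00,  0.00000000e+00,  0.00000000e+00,
         1.00000000e+00]])}
knob_grip [{'centre': [390.9, 260.2], 'p': 0.54}]
fence_post [{'centre': [343.3, 266.3], 'p': 0.6}]
stop_block [{'centre': [296.6, 280.5], 'p': 0.55}]
jig [{'centre': [351.0, 287.6], 'p': 0.86}]
crosspin []
```

View pics/scene0.png

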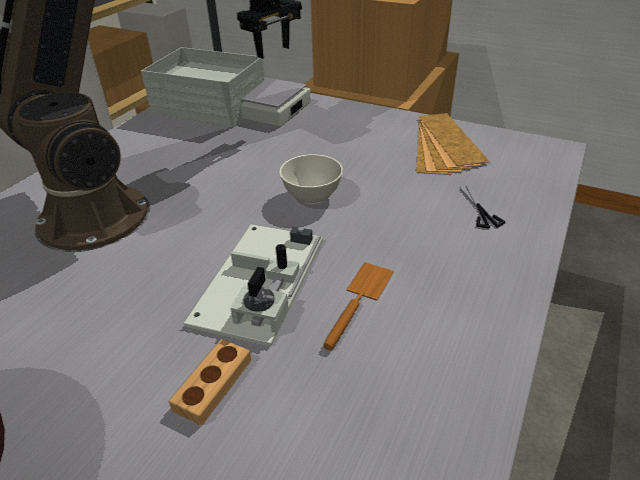

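View pics/top0.png

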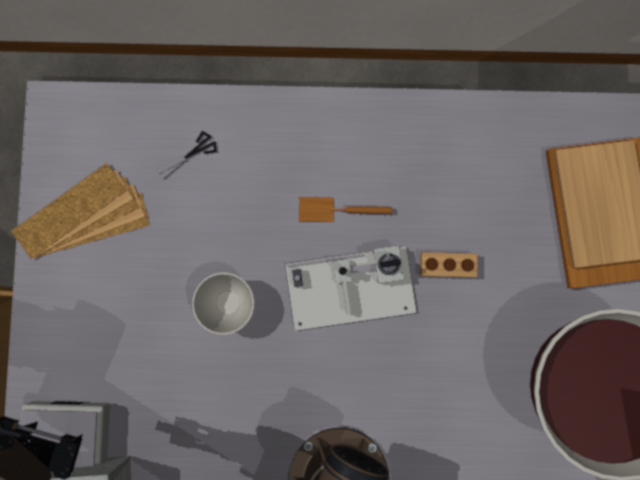

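The top view shows the jig at about (351,288). The knob is near (389,263), the post near (343,270), the stop near (297,278), the bowl at (223,303) and the mould at (449,265). Next I'll measure them.

```bash
cat > h.py <<'E'
import numpy as np,cv2
from cell import env, viewer, ticket, search_frame
def ray(c,uv):
    T=c['T'];d=np.array([(uv[0]-c['cx'])/c['fx'],(uv[1]-c['cy'])/c['fy'],1.])
    return T[:3,3],T[:3,:3]@d
def wray(c,uv):
    T=c['T'];a=np.array([(uv[0]-c['cx']),(uv[1]-c['cy'])]);r=np.hypot(*a);th=r/c['fx']
    d=np.array([*(a/max(r,1e-9)*np.sin(th)),np.cos(th)]);return T[:3,3],T[:3,:3]@d
def atz(o,d,z): return o+d*(z-o[2])/d[2]
def cloud(c,d):
    v,u=np.mgrid[:480,:640];d=d.astype(float)
    P=np.stack([(u-c['cx'])/c['fx']*d,(v-c['cy'])/c['fy']*d,d],-1)
    return P@c['T'][:3,:3].T+c['T'][:3,3]
E
python3 - <<'E'
from h import *
p,d=viewer.read_camera("top");c=viewer.get_calibration("top")
P=cloud(c,d)
cv2.imwrite("pics/topz.png",cv2.resize(p[235:340,270:490],None,fx=3.6,fy=3.6,interpolation=cv2.INTER_CUBIC))
sub=(slice(235,340),slice(270,430))
q=P[sub].reshape(-1,3);g=p[sub].reshape(-1,3).astype(int)
# jig plate
m=(abs(q[:,2]-12)<5)&(g.min(1)>110)
hull=cv2.minAreaRect(q[m][:,:2].astype(np.float32));print("plate",m.sum(),hull)
k=q[(q[:,2]>95)&(q[:,2]<125)];print("knobtop",len(k),k.mean(0),cv2.minAreaRect(k[:,:2].astype(np.float32)))
for n,uv,z in (("knob",(389,263),112),("post",(343,270),85)):
    print(n,atz(*ray(c,uv),z))
print(np.percentile(q[:,2],[1,50,99]))
E
```

```text
plate 5872 ((475.23077392578125, -21.452011108398438), (261.3501281738281, 401.187255859375), 1.319478154182434)
knobtop 119 [ 532.78874622 -109.39904564  111.44759645] ((533.075927734375, -109.41249084472656), (13.831785202026367, 45.41099166870117), 9.80309772491455)
knob [ 531.33754187 -106.067717    112.        ]
post [513.24402057   1.24460559  85.        ]
[ -5.7604556    6.69457492 108.20614283]
```

View pics/topz.png

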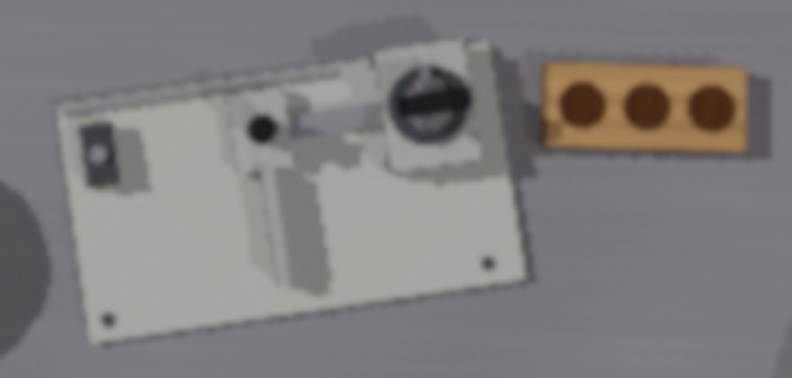

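```bash
python3 -m inch '{"hand":[1,1,1,1,1,1,1,1,1,1,1,1,1,1],"turn":[0.144,0.144,0.144,0.144,0.144,0.144,0.144,0.144,0,0,0,0,0,0],"delta_pos":[[0,0,0],[0,0,0],[0,0,0],[0,0,0],[0,0,0],[0,0,0],[0,0,0],[0,0,0],[0,4.2,0],[0,4.2,0],[0,4.2,0],[0,4.2,0],[0,4.2,0],[0,4.2,0]]}'
```

```text
t: 2.05
eef_pos: [398.8, 651.6, 292.3]
tcp_rot: [3.142, -0.0, 1.749]
ft_force: [-0.2, 1.8, 0.0]
opening: 1.001
```

```bash
python3 -m inch '{"hand":[1,1,1,1,1,1,1,1,1,1,1,1,1,1,1,1,1,1,1,1],"turn":[0,0,0,0,0,0,0,0,0,0,0,0,0,0,0,0,0,0,0,0],"delta_pos":[[-4.2,0,0],[-4.2,0,0],[-4.2,0,0],[-4.2,0,0],[-4.2,0,0],[-4.2,0,0],[-4.2,0,0],[-4.2,0,0],[-4.2,0,0],[-4.2,0,0],[-4.2,0,0],[-4.2,0,0],[-4.2,0,0],[-4.2,0,0],[-4.2,0,0],[-4.2,0,0],[-4.2,0,0],[-3.6,0,0.5],[-2.2,-0.3,0.5],[0,0,0]]}'
python3 - <<'E'
from h import *
print(env.state()['eef_pos'],env.state()['joints'])
c=viewer.get_calibration("wrist");p,d=viewer.read_camera("wrist");print(c)
cv2.imwrite("pics/w1.png",p)
for l in ("knob_grip","fence_post","stop_block","crosspin"):print(l,search_frame("wrist",l)[:2])
np.save("w1.npy",d)
E
```

```text
t: 4.05
eef_pos: [530.8, -111.1, 281.6]
tcp_rot: [-3.141, -0.0, 1.746]
ft_force: [-0.1, -0.3, 0.2]
opening: 1.001
[ 530.75920967 -111.06247121  281.56587415] [-3.28047945e-01  3.85891183e-01  1.77502783e+00 -1.95225744e-04
  9.81334496e-01 -5.03017861e-01]
{'fx': 371.64829954431775, 'fy': 371.64829954431775, 'cx': 311.00277434226314, 'cy': 242.71726742415436, 'T': array([[ 9.84767638e-01,  1.67441440e-01,  4.68621771e-02,
         5.16054708e+02],
       [ 1.73875240e-01, -9.48816337e-01, -2.63656896e-01,
        -3.56351239e+01],
       [ 3.16509053e-04,  2.67788951e-01, -9.63477544e-01,
         3.73296481e+02],
       [ 0.00000000e+00,  0.00000000e+00,  0.00000000e+00,
         1.00000000e+00]])}
knob_grip [{'centre': [314.8, 235.2], 'p': 0.9}]
fence_post [{'centre': [312.0, 104.0], 'p': 0.67}]
stop_block [{'centre': [316.9, 3.3], 'p': 0.59}]
crosspin [{'centre': [293.2, 326.1], 'p': 0.75}, {'centre': [334.6, 229.6], 'p': 0.44}]
```

View pics/w1.png

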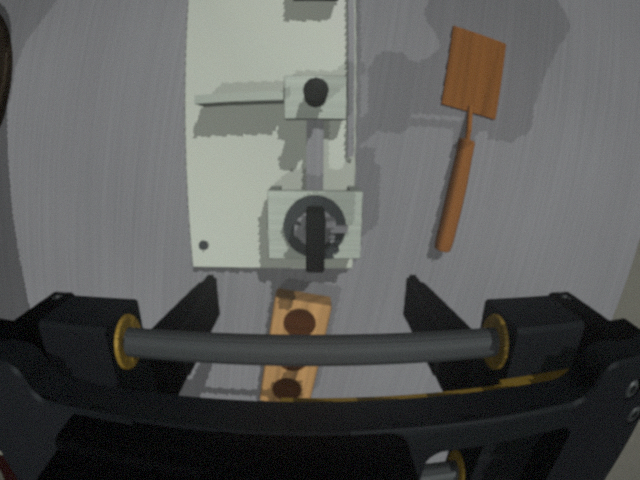

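The wing knob shows at about (315,240) and is aligned with the image's vertical axis. The post is at (315,92) and the jaws straddle the knob line. Next I'll get precise positions from the wrist depth.

Run:
```python
from h import *
c=viewer.get_calibration("wrist");d=np.load("w1.npy").astype(float)
v,u=np.mgrid[:480,:640];a=u-c['cx'];b=v-c['cy'];r=np.hypot(a,b);th=r/c['fx']
k=np.tan(th)/np.maximum(r,1e-9)
P=np.stack([a*k*d,b*k*d,d],-1)@c['T'][:3,:3].T+c['T'][:3,3]
np.save("P1.npy",P)
w=P[190:285,290:345].reshape(-1,3)
m=(w[:,2]>106)&(w[:,2]<118);q=w[m];print(len(q),q.mean(0),cv2.minAreaRect(q[:,:2].astype(np.float32)))
w=P[70:125,295:340].reshape(-1,3)
m=(w[:,2]>80)&(w[:,2]<90);q=w[m];print(len(q),q.mean(0),cv2.minAreaRect(q[:,:2].astype(np.float32)))
# stop
w=P[0:20,280:345];print(np.round(w[3,::8],0).tolist(),d[0:5,300])
# plate yaw: left edge of plate
```

```text
1135 [ 531.59065807 -102.5601943   111.94415458] ((532.06884765625, -104.10652160644531), (13.393315315246582, 47.038360595703125), 10.07021427154541)
486 [512.14866177   8.75878408  84.79923966] ((512.1805419921875, 9.080110549926758), (18.9390926361084, 18.71088409423828), 55.90644073486328)
[[461.0, 103.0, 12.0], [468.0, 105.0, 10.0], [477.0, 105.0, 13.0], [484.0, 107.0, 10.0], [492.0, 107.0, 13.0], [500.0, 109.0, 13.0], [507.0, 110.0, 14.0], [515.0, 112.0, 12.0], [523.0, 114.0, 12.0]] [307.29614258 309.91830444 310.69952393 311.22915649 309.5218811 ]
```

```bash
cat >> h.py <<'E'
def wcloud():
    s=env.state();c=viewer.get_calibration("wrist");p,d=viewer.read_camera("wrist");d=d.astype(float)
    v,u=np.mgrid[:480,:640];a=u-c['cx'];b=v-c['cy'];r=np.hypot(a,b);k=np.tan(r/c['fx'])/np.maximum(r,1e-9)
    P=np.stack([a*k*d,b*k*d,d],-1)@c['T'][:3,:3].T+c['T'][:3,3]
    return s,p,P
def blob(P,lo,hi,c,R):
    q=P.reshape(-1,3);m=(q[:,2]>lo)&(q[:,2]<hi)&(np.hypot(q[:,0]-c[0],q[:,1]-c[1])<R);q=q[m]
    return len(q),q.mean(0),cv2.minAreaRect(q[:,:2].astype(np.float32))
E
python3 -m inch '{"hand":[1,1,1,1,1,1,1,1,1,1],"turn":[0.15,0.15,0.15,0.15,0.15,0.15,0.15,0.15,0,0],"delta_pos":[[0.6,0.2,0],[0,0,0],[0,0,0],[0,0,0],[0,0,0],[0,0,0],[0,0,0],[0,0,0],[0,0,0],[0,0,0]]}'
python3 - <<'E'
from h import *
s,p,P=wcloud();print(s['eef_pos'],s['tcp_rot'],s['joints'][5])
cv2.imwrite("pics/w2.png",p)
print(blob(P,107,117,(532,-105),32));print(blob(P,80,90,(512,9),14))
E
```

```text
t: 5.3
eef_pos: [531.7, -101.8, 282.4]
tcp_rot: [3.141, -0.0, 0.554]
ft_force: [-0.4, 0.7, -0.7]
opening: 0.998
[ 531.72938062 -101.7919523   282.43102335] [ 3.14141500e+00 -2.77633396e-04  5.54359039e-01] 0.7051635201928004
(1149, array([ 532.33336069, -106.75065691,  110.8483887 ]), ((531.6319580078125, -107.274169921875), (15.034008979797363, 46.0862922668457), 8.929313659667969))
(430, array([513.21213129,   5.35401909,  83.62505851]), ((512.5601806640625, 5.818035125732422), (18.84661102294922, 19.08998680114746), 55.60135269165039))
```

View pics/w2.png

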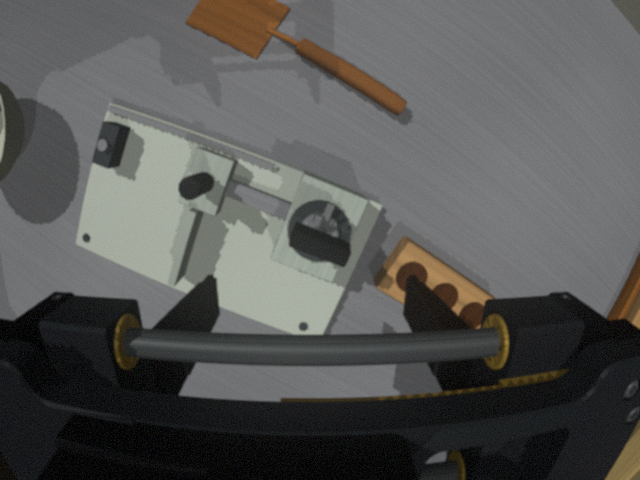

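The wing is at about (320,243), rotated in view as expected. The two views disagree by about 3 mm, so there is a hand-camera bias. I'll turn back, let the arm settle and look again to separate it.

```bash
python3 - <<'E'
from h import *
s=env.state();print(s['eef_pos'],s['qvel'].round(4))
s,p,P=wcloud();print(s['eef_pos'])
print(blob(P,107,117,(532,-105),32));print(blob(P,80,90,(512,9),14))
E
python3 -m inch '{"hand":[1,1,1,1,1,1,1,1,1,1,1,1],"turn":[-0.15,-0.15,-0.15,-0.15,-0.15,-0.15,-0.15,-0.15,0,0,0,0],"delta_pos":[[0,0,0],[0,0,0],[0,0,0],[0,0,0],[0,0,0],[0,0,0],[0,0,0],[0,0,0],[0,0,0],[0,0,0],[0,0,0],[0,0,0]]}'
python3 - <<'E'
from h import *
for i in range(2):
    s,p,P=wcloud();print(s['eef_pos'],s['tcp_rot'],s['qvel'].round(4))
    print(blob(P,107,117,(532,-105),32));print(blob(P,80,90,(512,9),14))
E
```

```text
[ 531.7078137  -101.95073508  282.39622468] [-0.0045  0.0015 -0.0015 -0.0015  0.0013  0.0118]
[ 531.7078137  -101.95073508  282.39622468]
(1140, array([ 532.31678174, -106.55742504,  110.93325862]), ((531.9498901367188, -107.30231475830078), (14.873544692993164, 46.10641860961914), 9.454320907592773))
(429, array([513.27859164,   5.1936912 ,  83.74349395]), ((512.5652465820312, 5.692737579345703), (18.805320739746094, 19.20379066467285), 55.19832229614258))
t: 6.6
eef_pos: [531.7, -102.5, 282.2]
tcp_rot: [3.142, -0.0, 1.747]
ft_force: [0.0, 1.1, -0.3]
opening: 1.001
[ 531.70344215 -102.451093    282.23450692] [ 3.14150987e+00 -9.93378488e-05  1.74712225e+00] [-0.0008 -0.0008 -0.001   0.0004  0.0006 -0.0103]
(1131, array([ 531.35736871, -106.04376783,  110.95934237]), ((531.7191772460938, -107.00038146972656), (14.202494621276855, 45.36720275878906), 9.682961463928223))
(493, array([512.47586166,   5.8668012 ,  83.76569593]), ((512.5510864257812, 6.124174118041992), (19.01884651184082, 19.39537239074707), 52.26686477661133))
[ 531.69556661 -102.4490655   282.2171596 ] [ 3.14155331e+00 -7.16826565e-05  1.74755177e+00] [-0.0001  0.0005  0.0021 -0.0004  0.0014 -0.0087]
(1131, array([ 531.35711352, -105.97613991,  110.97712309]), ((531.68896484375, -106.90390014648438), (14.167704582214355, 45.072654724121094), 9.726799964904785))
(487, array([512.55364034,   5.82006932,  83.83242053]), ((512.511474609375, 6.075645446777344), (18.916820526123047, 19.275814056396484), 52.99700164794922))
```

Static views at both yaws agree: the knob axis is about (531.7,-107.1) and the post about (512.5,6.0). The earlier gap was arm motion. Next I centre over the knob and descend.

```bash
python3 -m inch '{"hand":[1,1,1,1,1,1,0.5,0.5,0.5,0.5],"turn":[0,0,0,0,0,0,0,0,0,0],"delta_pos":[[-0.46,-0.08,2],[0,0,2.5],[0,0,2.5],[0,0,2.5],[0,0,1.5],[0,0,0.5],[0,0,0.3],[0,0,0.2],[0,0,0],[0,0,0]]}'
python3 - <<'E'
from h import *
s,p,P=wcloud();print(s['eef_pos'],s['tcp_rot'],s['opening'])
cv2.imwrite("pics/w3.png",p)
print(blob(P,107,117,(532,-105),32))
p,d=viewer.read_camera("scene");cv2.imwrite("pics/s3.png",cv2.resize(p[180:380,160:400],None,fx=3,fy=3))
E
```

```text
t: 7.7
eef_pos: [531.9, -107.2, 162.8]
tcp_rot: [3.141, 0.0, 1.749]
ft_force: [-1.0, 0.7, -0.3]
opening: 0.721
[ 531.8902195  -107.16866958  162.80814105] [3.14066188e+00 3.82845405e-04 1.74873637e+00] 0.7212991078829593
(1983, array([530.04480643, -97.50823793, 110.96978648]), ((531.760986328125, -106.85736083984375), (13.759499549865723, 46.071319580078125), 10.089545249938965))
```

View pics/w3.png

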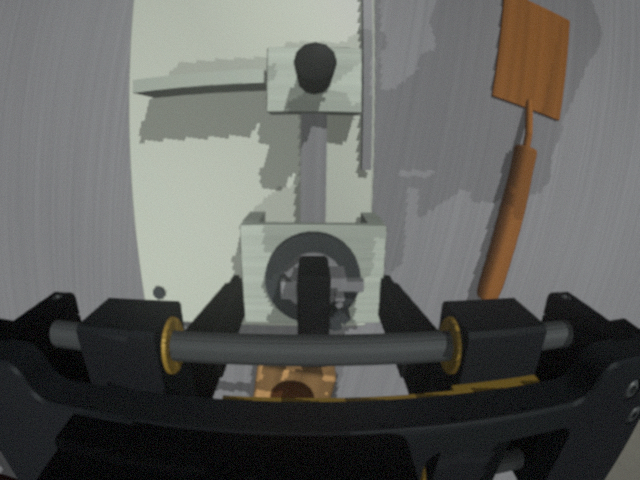

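View pics/s3.png

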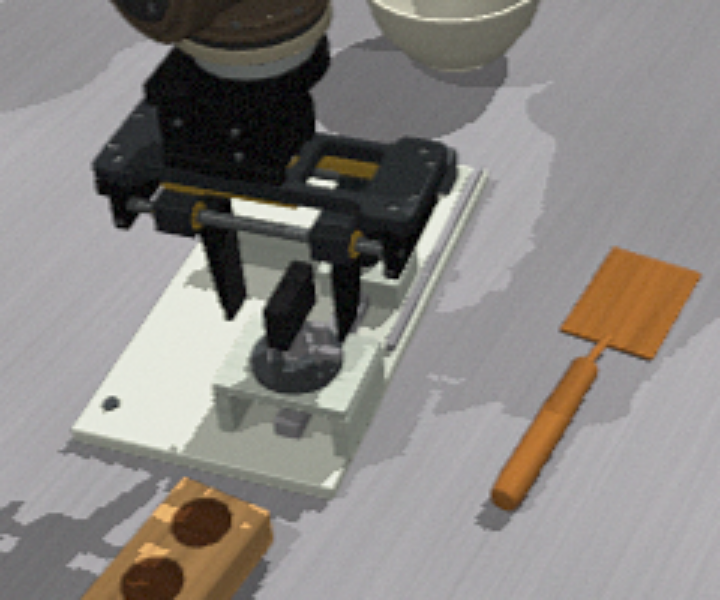

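The wing at (315,285) is centred between the fingers in the wrist view, and the scene view shows the fingers either side of it. Closing.

```bash
python3 -m inch '{"hand":[0.3,0.25,0.2,0.2,0,0,0,0,0,0,0,0],"turn":[0,0,0,0,0,0,0,0,0,0,0,0],"delta_pos":[[0,0,0],[0,0,0],[0,0,0],[0,0,0],[0,0,0],[0,0,0],[0,0,0],[0,0,0],[0,0,0],[0,0,0],[0,0,0],[0,0,0]]}'
python3 -c "
from h import *
s=env.state();print(s['eef_pos'],s['tcp_rot'],s['ft_force'],s['moment'],s['opening'])"
```

```text
t: 9.0
eef_pos: [532.3, -107.1, 162.3]
tcp_rot: [3.14, 0.0, 1.749]
ft_force: [4.1, 2.4, -2.0]
opening: 0.148
[ 532.29310228 -107.0560114   162.25577148] [3.14010584e+00 2.71539477e-04 1.74869992e+00] [ 4.06104356  2.35802701 -2.03364386] [ 0.28294352 -0.84812005  0.0094774 ] 0.14777899901950517
```

```bash
python3 -m inch '{"hand":[0,0,0,0,0],"turn":[0,0,0,0,0],"delta_pos":[[0.02,0.04,0],[0,0,-0.1],[0,0,-0.1],[0,0,-0.1],[0,0,0]]}'
python3 -c "
from h import *
s=env.state();print(s['eef_pos'],s['ft_force'],s['moment'],s['opening'])"
```

```text
t: 9.5
eef_pos: [532.4, -106.9, 164.8]
tcp_rot: [3.141, 0.0, 1.749]
ft_force: [5.7, -0.2, -10.2]
opening: 0.143
[ 532.35747498 -106.9350261   164.81547902] [  5.68199136  -0.24211015 -10.1660733 ] [-0.04088527 -1.15683721 -0.00336422] 0.14330069967153303
```

```bash
python3 -m inch '{"hand":[0,0,0,0,0],"turn":[0,0,0,0,0],"delta_pos":[[0,0.05,-0.1],[0,0,-0.1],[0,0,-0.1],[0,0,-0.1],[0,0,0]]}'
python3 -c "
from h import *
s=env.state();print(s['eef_pos'],s['ft_force'],s['moment'],s['opening'])"
```

```text
t: 10.0
eef_pos: [532.5, -106.8, 169.2]
tcp_rot: [-3.142, 0.0, 1.749]
ft_force: [4.2, -0.8, -11.8]
opening: 0.147
[ 532.53748212 -106.83799805  169.21229648] [  4.15139275  -0.82211367 -11.75555   ] [-0.45673605 -0.82808991 -0.0165476 ] 0.14655201064332782
```

```bash
python3 -m inch '{"hand":[0,0,0,0,0,0,0],"turn":[0,0,0,0,0,0,0],"delta_pos":[[0,0.04,-0.1],[0,0,-0.1],[0,0,-0.1],[0,0,-0.1],[0,0,-0.1],[0,0,-0.1],[0,0,0]]}'
python3 -c "
from h import *
s=env.state();print(s['eef_pos'],s['ft_force'],s['moment'],s['opening'])
s,p,P=wcloud();cv2.imwrite('pics/w4.png',p);print(blob(P,117,134,(532,-105),32))
"
```

```text
t: 10.7
eef_pos: [532.7, -106.7, 175.2]
tcp_rot: [-3.141, -0.0, 1.749]
ft_force: [1.1, -4.4, -12.9]
opening: 0.145
[ 532.73338463 -106.73029438  175.19431455] [  1.05217502  -4.41660816 -12.90319578] [-0.94072862 -0.06182567 -0.00936712] 0.1448811941020478
(2741, array([529.64610092, -96.63789191, 124.09229277]), ((528.1701049804688, -106.75384521484375), (47.175636291503906, 30.284709930419922), 85.08485412597656))
```

View pics/w4.png

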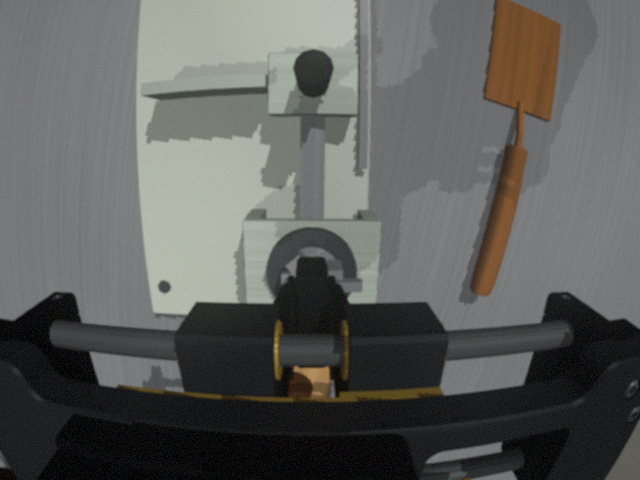

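The knob at (313,268) has risen with the fingers. The spring force of about 12.9 N at 13 mm matches the expected value. A small trim, then the twist.

```bash
python3 -m inch '{"hand":[0,0,0,0,0,0],"turn":[0,0.03,0.05,0.06,0.06,0],"delta_pos":[[-0.04,0,-0.05],[0,0,0],[0,0,0],[0,0,0],[0,0,0],[0,0,0]]}'
python3 -c "
from h import *
s=env.state();print(s['eef_pos'],s['ft_force'],s['moment'],s['tcp_rot'],s['opening'])
"
```

```text
t: 11.35
eef_pos: [533.0, -106.9, 175.6]
tcp_rot: [-3.141, -0.001, 1.548]
ft_force: [1.7, -1.1, -14.1]
opening: 0.143
[ 532.98676539 -106.86811498  175.6411472 ] [  1.71246552  -1.06517847 -14.07020957] [-0.33873709 -0.25577371 -0.02386424] [-3.14137936e+00 -5.31712370e-04  1.54777967e+00] 0.1433009897205279
```

```bash
python3 -m inch '{"hand":[0,0,0,0,0,0,0,0],"turn":[0.1,0.1,0.1,0.1,0.1,0.1,0.03,0],"delta_pos":[[0,0,0],[0,0,0],[0,0,0],[0,0,0],[0,0,0],[0,0,0],[0,0,0],[0,0,0]]}'
python3 -c "
from h import *
s=env.state();print(s['eef_pos'],s['ft_force'],s['moment'],s['tcp_rot'],s['opening'])
"
```

```text
t: 12.15
eef_pos: [533.6, -107.1, 175.9]
tcp_rot: [3.14, -0.001, 0.92]
ft_force: [5.3, -1.4, -14.2]
opening: 0.147
[ 533.61225717 -107.1169967   175.90642149] [  5.31591614  -1.36467834 -14.18691714] [-0.41062745 -0.79600533 -0.01598377] [ 3.14021124e+00 -9.47299665e-04  9.19788042e-01] 0.14749516303698074
```

```bash
python3 -c "
import cv2
p=cv2.imread('pics/w3.png')[215:330,235:395];q=cv2.imread('pics/w2.png')[185:280,265:395]
a=cv2.resize(p,(560,400),interpolation=cv2.INTER_CUBIC)
cv2.imwrite('pics/z3.png',cv2.convertScaleAbs(a,alpha=1.6))
a=cv2.resize(q,(560,410),interpolation=cv2.INTER_CUBIC)
cv2.imwrite('pics/z2.png',cv2.convertScaleAbs(a,alpha=1.6))
"
```

```text
(no output)
```

View pics/z3.png

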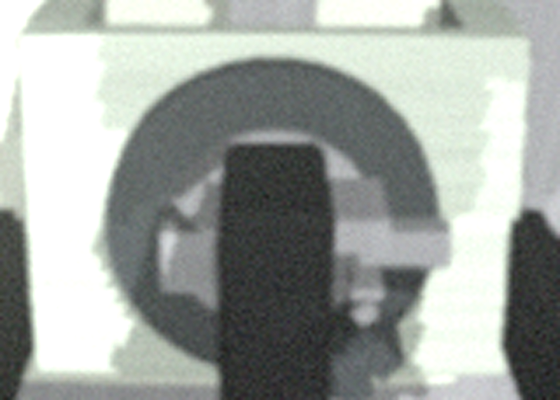

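View pics/z2.png

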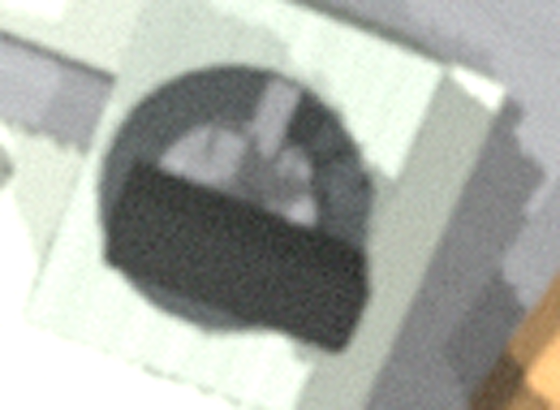

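The crops show the pin at (400,240) in the first, but the wall is hidden behind the wing. I'll creep and feel for it.

```bash
cat > m.py <<'E'
from h import *
s=env.state();print('T',round(1.749-s['tcp_rot'][2],4),'Mz',round(s['moment'][2],3),'lift',round(s['eef_pos'][2]-162.26,2),'xy',s['eef_pos'][:2].round(2),'F',s['ft_force'].round(1),'j6',round(s['joints'][5],4),'tau6',round(s['tau'][5],3),'op',round(s['opening'],4))
E
python3 -m inch '{"hand":[0,0,0],"turn":[0.01,0.01,0],"delta_pos":[[0.02,0.03,0],[0,0,0],[0,0,0]]}' >/dev/null; python3 m.py
python3 -m inch '{"hand":[0,0,0],"turn":[0.01,0.01,0],"delta_pos":[[0,0,0],[0,0,0],[0,0,0]]}' >/dev/null; python3 m.py
```

```text
T 0.85 Mz -0.01 lift 13.55 xy [ 533.74 -107.13] F [  4.6  -1.3 -14.2] j6 0.352 tau6 0.1 op 0.1459
T 0.87 Mz 0.011 lift 13.57 xy [ 533.76 -107.15] F [  5.2  -0.9 -13.9] j6 0.372 tau6 0.118 op 0.144
```

```bash
python3 -m inch '{"hand":[0,0,0],"turn":[0.01,0.01,0],"delta_pos":[[0,0,0],[0,0,0],[0,0,0]]}' >/dev/null; python3 m.py
```

```text
T 0.8901 Mz 0.057 lift 13.59 xy [ 533.76 -107.16] F [  4.6  -1.9 -14.3] j6 0.392 tau6 0.118 op 0.1484
```

```bash
python3 -m inch '{"hand":[0,0,0],"turn":[0.01,0.01,0],"delta_pos":[[0,0,0],[0,0,0],[0,0,0]]}' >/dev/null; python3 m.py
```

```text
T 0.9101 Mz -0.011 lift 13.58 xy [ 533.77 -107.19] F [  4.9  -1.2 -13.9] j6 0.412 tau6 0.118 op 0.1444
```

```bash
python3 -m inch '{"hand":[0,0,0],"turn":[0.01,0.01,0],"delta_pos":[[0,0,0],[0,0,0],[0,0,0]]}' >/dev/null; python3 m.py
```

```text
T 0.93 Mz 0.033 lift 13.58 xy [ 533.77 -107.19] F [  5.7  -2.4 -13.3] j6 0.432 tau6 0.118 op 0.1471
```

```bash
python3 -m inch '{"hand":[0,0,0],"turn":[0.01,0.01,0],"delta_pos":[[0,0,0],[0,0,0],[0,0,0]]}' >/dev/null; python3 m.py
```

```text
T 0.9501 Mz -0.004 lift 13.59 xy [ 533.8  -107.19] F [  5.8  -2.4 -14.2] j6 0.452 tau6 0.118 op 0.147
```

```bash
python3 -m inch '{"hand":[0,0,0],"turn":[0.01,0.01,0],"delta_pos":[[0,0,0],[0,0,0],[0,0,0]]}' >/dev/null; python3 m.py
```

```text
T 0.9701 Mz 0.003 lift 13.64 xy [ 533.84 -107.19] F [  5.   -2.2 -13.8] j6 0.472 tau6 0.118 op 0.1447
```

```bash
python3 -m inch '{"hand":[0,0,0],"turn":[0.01,0.01,0],"delta_pos":[[0,0,0],[0,0,0],[0,0,0]]}' >/dev/null; python3 m.py
```

```text
T 0.9901 Mz -0.014 lift 13.59 xy [ 533.85 -107.27] F [  6.  -2. -14.] j6 0.492 tau6 0.118 op 0.1474
```

```bash
python3 -m inch '{"hand":[0,0,0],"turn":[0.01,0.01,0],"delta_pos":[[0,0,0],[0,0,0],[0,0,0]]}' >/dev/null; python3 m.py
```

```text
T 1.01 Mz -0.044 lift 13.61 xy [ 533.83 -107.23] F [  5.7  -2.8 -13.6] j6 0.512 tau6 0.118 op 0.1411
```

```bash
python3 -m inch '{"hand":[0,0,0],"turn":[0.01,0.01,0],"delta_pos":[[0,0,0],[0,0,0],[0,0,0]]}' >/dev/null; python3 m.py
```

```text
T 1.03 Mz 0.01 lift 13.62 xy [ 533.86 -107.27] F [  5.6  -2.  -13.1] j6 0.532 tau6 0.119 op 0.1452
```

```bash
python3 -m inch '{"hand":[0,0,0],"turn":[0.01,0.01,0],"delta_pos":[[0,0,0],[0,0,0],[0,0,0]]}' >/dev/null; python3 m.py
```

```text
T 1.0501 Mz 0.015 lift 13.64 xy [ 533.89 -107.29] F [  6.1  -2.6 -13.2] j6 0.552 tau6 0.119 op 0.1463
```

```bash
python3 -m inch '{"hand":[0,0,0],"turn":[0.01,0.01,0],"delta_pos":[[0,0,0],[0,0,0],[0,0,0]]}' >/dev/null; python3 m.py
```

```text
T 1.07 Mz -0.02 lift 13.63 xy [ 533.89 -107.3 ] F [  6.   -2.7 -13.4] j6 0.572 tau6 0.119 op 0.1469
```

```bash
python3 -m inch '{"hand":[0,0,0],"turn":[0.01,0.01,0],"delta_pos":[[0,0,0],[0,0,0],[0,0,0]]}' >/dev/null; python3 m.py
```

```text
T 1.09 Mz 0.047 lift 13.62 xy [ 533.9 -107.3] F [  4.4  -2.3 -13.3] j6 0.592 tau6 0.119 op 0.145
```

```bash
python3 -m inch '{"hand":[0,0,0],"turn":[0.01,0.01,0],"delta_pos":[[0,0,0],[0,0,0],[0,0,0]]}' >/dev/null; python3 m.py
```

```text
T 1.1101 Mz -0.042 lift 13.65 xy [ 533.93 -107.34] F [  5.6  -2.3 -14.1] j6 0.612 tau6 0.119 op 0.1458
```

```bash
python3 -m inch '{"hand":[0,0,0],"turn":[0.01,0.01,0],"delta_pos":[[0,0,0],[0,0,0],[0,0,0]]}' >/dev/null; python3 m.py
```

```text
T 1.13 Mz 0.002 lift 13.66 xy [ 533.96 -107.33] F [  5.9  -3.1 -13.3] j6 0.632 tau6 0.119 op 0.1455
```

```bash
python3 -m inch '{"hand":[0,0,0],"turn":[0.01,0.01,0],"delta_pos":[[0,0,0],[0,0,0],[0,0,0]]}' >/dev/null; python3 m.py
```

```text
T 1.15 Mz 0.024 lift 13.67 xy [ 533.95 -107.37] F [  6.3  -2.2 -14.4] j6 0.652 tau6 0.119 op 0.1482
```

```bash
python3 -m inch '{"hand":[0,0,0],"turn":[0.01,0.01,0],"delta_pos":[[0,0,0],[0,0,0],[0,0,0]]}' >/dev/null; python3 m.py
```

```text
T 1.17 Mz 0.008 lift 13.68 xy [ 533.95 -107.38] F [  5.2  -2.8 -13.8] j6 0.672 tau6 0.119 op 0.1462
```

```bash
python3 -m inch '{"hand":[0,0,0],"turn":[0.01,0.01,0],"delta_pos":[[0,0,0],[0,0,0],[0,0,0]]}' >/dev/null; python3 m.py
```

```text
T 1.1899 Mz 0.001 lift 13.67 xy [ 533.98 -107.39] F [  5.1  -3.9 -13.3] j6 0.692 tau6 0.119 op 0.1469
```

```bash
python3 -m inch '{"hand":[0,0,0],"turn":[0.01,0.01,0],"delta_pos":[[0,0,0],[0,0,0],[0,0,0]]}' >/dev/null; python3 m.py
```

```text
T 1.21 Mz 0.007 lift 13.7 xy [ 533.98 -107.41] F [  5.7  -3.  -13.6] j6 0.712 tau6 0.12 op 0.1532
```

```bash
python3 -m inch '{"hand":[0,0],"turn":[0.01,0],"delta_pos":[[0,0,0],[0,0,0]]}' >/dev/null; python3 m.py
```

```text
T 1.22 Mz -0.046 lift 13.68 xy [ 533.98 -107.44] F [  5.8  -3.6 -13.9] j6 0.722 tau6 0.109 op 0.1477
```

```bash
python3 -m inch '{"hand":[0,0,0],"turn":[0.01,0.01,0],"delta_pos":[[0,0,0],[0,0,0],[0,0,0]]}' >/dev/null; python3 m.py
```

```text
T 1.24 Mz -0.021 lift 13.69 xy [ 534.03 -107.48] F [  5.2  -3.5 -13.2] j6 0.7419 tau6 0.12 op 0.1433
```

```bash
python3 -m inch '{"hand":[0,0,0],"turn":[0.01,0.01,0],"delta_pos":[[0,0,0],[0,0,0],[0,0,0]]}' >/dev/null; python3 m.py
```

```text
T 1.26 Mz 0.048 lift 13.7 xy [ 534.02 -107.45] F [  6.   -3.9 -13.9] j6 0.762 tau6 0.12 op 0.1427
```

```bash
python3 -m inch '{"hand":[0,0,0],"turn":[0.01,0.01,0],"delta_pos":[[0,0,0],[0,0,0],[0,0,0]]}' >/dev/null; python3 m.py
```

```text
T 1.28 Mz 0.037 lift 13.7 xy [ 534.04 -107.48] F [  5.7  -3.7 -13.6] j6 0.782 tau6 0.12 op 0.1457
```

```bash
python3 -m inch '{"hand":[0,0,0],"turn":[0.01,0.01,0],"delta_pos":[[0,0,0],[0,0,0],[0,0,0]]}' >/dev/null; python3 m.py
```

```text
T 1.3 Mz -0.02 lift 13.71 xy [ 534.03 -107.48] F [  6.4  -3.2 -14.8] j6 0.802 tau6 0.12 op 0.1475
```

```bash
python3 -m inch '{"hand":[0,0,0],"turn":[0.01,0.01,0],"delta_pos":[[0,0,0],[0,0,0],[0,0,0]]}' >/dev/null; python3 m.py
```

```text
T 1.32 Mz 0.045 lift 13.72 xy [ 534.06 -107.52] F [  6.2  -3.7 -13.5] j6 0.822 tau6 0.12 op 0.1445
```

```bash
python3 -m inch '{"hand":[0,0,0],"turn":[0.01,0.01,0],"delta_pos":[[0,0,0],[0,0,0],[0,0,0]]}' >/dev/null; python3 m.py
```

```text
T 1.3396 Mz 0.171 lift 13.72 xy [ 534.2  -107.49] F [  7.1  -3.5 -14. ] j6 0.8417 tau6 0.303 op 0.1465
```

Torque rose (Mz 0.17, tau6 up 0.18), so the pin has met the wall at about 1.33 rad. I'll back off slightly and let down.

```bash
python3 -m inch '{"hand":[0,0,0,0,0],"turn":[-0.02,-0.015,0,0,0],"delta_pos":[[0,0,0],[0,0,0],[0,0,0.1],[0,0,0.04],[0,0,0]]}' >/dev/null; python3 m.py
```

```text
T 1.3046 Mz 0.012 lift 12.32 xy [ 534.06 -107.5 ] F [  5.1  -4.  -13.2] j6 0.8066 tau6 0.025 op 0.1441
```

```bash
python3 -m inch '{"hand":[0,0,0,0],"turn":[0,0,0,0],"delta_pos":[[0,0,0.04],[0,0,0.04],[0,0,0],[0,0,0]]}' >/dev/null; python3 m.py
```

```text
T 1.3046 Mz 0.004 lift 11.55 xy [ 534.05 -107.51] F [  5.7  -3.2 -13.8] j6 0.8066 tau6 0.025 op 0.144
```

```bash
python3 -m inch '{"hand":[0,0,0,0],"turn":[0,0,0,0],"delta_pos":[[0,0,0.05],[0,0,0.05],[0,0,0],[0,0,0]]}' >/dev/null; python3 m.py
```

```text
T 1.3046 Mz 0.032 lift 10.6 xy [ 534.06 -107.51] F [  5.6  -3.6 -12.1] j6 0.8066 tau6 0.025 op 0.1463
```

Now below the land level with the spring still pulling, so the pin is in the notch.

```bash
python3 -m inch '{"hand":[0,0,0,0],"turn":[0,0,0,0],"delta_pos":[[0,0,0.06],[0,0,0.06],[0,0,0],[0,0,0]]}' >/dev/null; python3 m.py
```

```text
T 1.3046 Mz -0.045 lift 9.42 xy [ 534.07 -107.51] F [  6.4  -4.3 -12.3] j6 0.8066 tau6 0.025 op 0.146
```

```bash
python3 -m inch '{"hand":[0,0,0],"turn":[0,0,0],"delta_pos":[[0,0,0.05],[0,0,0],[0,0,0]]}' >/dev/null; python3 m.py
```

```text
T 1.3046 Mz 0.02 lift 8.96 xy [ 534.06 -107.5 ] F [  6.1  -4.3 -12. ] j6 0.8066 tau6 0.022 op 0.1431
```

```bash
python3 -m inch '{"hand":[0,0,0],"turn":[0,0,0],"delta_pos":[[0,0,0.03],[0,0,0],[0,0,0]]}' >/dev/null; python3 m.py
```

```text
T 1.3046 Mz -0.024 lift 8.91 xy [ 534.08 -107.49] F [ 4.7 -4.  -8.4] j6 0.8066 tau6 0.009 op 0.146
```

```bash
python3 -m inch '{"hand":[0,0,0,0],"turn":[0,0,0,0],"delta_pos":[[0,0,0.03],[0,0,0],[0,0,0],[0,0,0]]}' >/dev/null; python3 m.py
```

```text
T 1.3047 Mz 0.05 lift 8.84 xy [ 534.05 -107.45] F [ 3.7 -3.7 -3.9] j6 0.8068 tau6 0.008 op 0.1456
```

```bash
python3 -m inch '{"hand":[0.2,0.3,0.4,0.5,0.5,0.5],"turn":[0,0,0,0,0,0],"delta_pos":[[0,0,0],[0,0,0],[0,0,0],[0,0,0],[0,0,0],[0,0,0]]}' >/dev/null; python3 m.py
python3 - <<'E'
from h import *
s,p,P=wcloud();cv2.imwrite('pics/w5.png',p)
b=blob(P,112,130,(533,-107),30);print(b)
E
```

```text
T 1.3051 Mz 0.012 lift 7.96 xy [ 533.36 -107.08] F [-0.7  0.2  0. ] j6 0.8072 tau6 -0.001 op 0.494
(2981, array([ 540.68105966, -103.92249924,  119.82909691]), ((531.6455688476562, -104.05888366699219), (46.65796661376953, 53.96061325073242), 0.669569730758667))
```

View pics/w5.png

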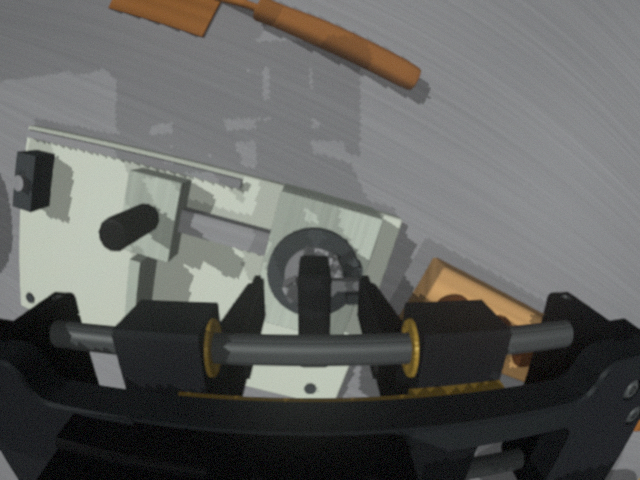

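The knob at (315,300) stays turned and the fingers are open and clear of it. Now I retract, turn back and move over the post.

```bash
python3 -m inch '{"hand":[0.5,0.5,0.5,0.6,1,1,1,1,1,1,1,1,1,1,1,1,1,1,1,1],"turn":[0,0,0,0,-0.145,-0.145,-0.145,-0.145,-0.145,-0.145,-0.145,-0.145,-0.145,0,0,0,0,0,0,0],"delta_pos":[[0,0,-1],[0,0,-2],[0,0,-3],[0,0,-3],[0,0,-1],[0,0,0],[0,0,0],[0,0,0],[0,0,0],[0,0,0],[0,0,0],[0,0,0],[0,0,0],[2.5,0,0],[3,0,0],[3,0,0],[2,0,0],[1,-0.05,0],[0,0,0],[0,0,0]]}'
python3 - <<'E'
from h import *
s,p,P=wcloud();print(s['eef_pos'],s['tcp_rot'],s['qvel'].round(3));cv2.imwrite('pics/w6.png',p)
print(blob(P,113,130,(532,-107),32));print(blob(P,80,90,(512,7),14));print(blob(P,33,44,(496,100),80))
E
```

```text
t: 25.2
eef_pos: [512.8, 5.5, 270.5]
tcp_rot: [3.141, 0.0, 1.749]
ft_force: [-0.2, -0.1, 0.3]
opening: 0.997
[512.76001932   5.49051599 270.53064263] [3.14109352e+00 2.39754616e-04 1.74896418e+00] [-0.013  0.005 -0.001  0.001 -0.002  0.   ]
(956, array([ 531.6081786 , -104.36597716,  118.84030241]), ((531.412109375, -106.67888641357422), (46.41645431518555, 15.375017166137695), 24.340152740478516))
(482, array([512.02102047,   6.9659971 ,  83.76633231]), ((512.3953247070312, 5.954756736755371), (18.788164138793945, 20.14540672302246), 9.996782302856445))
(1445, array([495.57110872, 103.7755559 ,  37.27978432]), ((500.5554504394531, 75.13672637939453), (52.820194244384766, 109.24932861328125), 10.297873497009277))
```

View pics/w6.png

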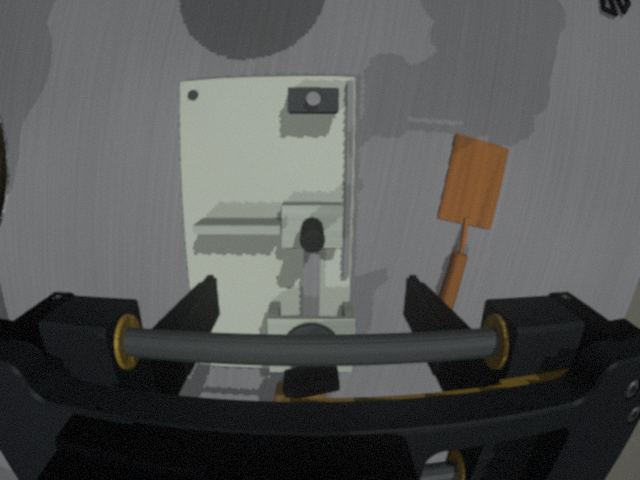

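The wing at (312,375) stays turned about 1.32 rad. The post is at (312,235) and the stop at (313,100). Next I'll measure the travel to the stop.

Run:
```python
from h import *
s,p,P=wcloud();print(s['eef_pos'])
ex=np.array([np.cos(.1763),np.sin(.1763)]);ey=np.array([-ex[1],ex[0]])
o=np.array([512.4,5.9])
q=P.reshape(-1,3);xy=(q[:,:2]-o);a=xy@ex;b=xy@ey
m=(abs(a)<15)&(b>60)&(b<180)&(q[:,2]>30)&(q[:,2]<45)
print('stop',m.sum(),np.percentile(b[m],[2,50,98]),np.median(q[m,2]))
m=(abs(a)<15)&(abs(b)<45)&(q[:,2]>30)&(q[:,2]<39)
print('block',m.sum(),np.percentile(b[m],[2,50,98]),np.median(q[m,2]))
m=(abs(a)<30)&(abs(a)>12)&(abs(b)<45)&(q[:,2]>30)&(q[:,2]<39)
print('block',m.sum(),np.percentile(b[m],[1,50,99]),b[m].max(),b[m].min())
```

```text
[512.78873948   5.26191165 270.40453184]
stop 865 [103.30501328 113.19416532 124.49113853] 37.34697418064536
block 792 [-18.10263419  10.0743471   20.39711661] 34.27616234690359
block 1517 [-19.24623984   1.51564515  20.41672106] 20.731452205393705 -19.464319133966793
```

Expected travel is about 82 mm. Descending onto the post.

```bash
python3 -m inch '{"hand":[1,1,1,1,1,1,0.6,0.4,0.3,0.25,0,0,0,0,0],"turn":[0,0,0,0,0,0,0,0,0,0,0,0,0,0,0],"delta_pos":[[0.07,-0.03,2.5],[0,0,3],[0,0,3],[0,0,3],[0,0,2],[0,0,0.4],[0,0,0],[0,0,0],[0,0,0],[0,0,0],[0,0,0],[0,0,0],[0,0,0],[0,0,0],[0,0,0]]}';python3 m.py
```

```text
t: 26.8
eef_pos: [512.1, 6.6, 131.2]
tcp_rot: [-3.142, -0.0, 1.749]
ft_force: [-0.1, -0.2, -0.4]
opening: 0.299
T 0.0002 Mz 0.038 lift -31.07 xy [512.1    6.63] F [-0.1 -0.2 -0.4] j6 -0.2943 tau6 -0.0 op 0.2989
```

```bash
python3 -m inch '{"hand":[0,0,0,0,0,0],"turn":[0,0,0,0,0,0],"delta_pos":[[0,0,0],[0,0,0],[0,0,0],[0,0,0],[0,0,0],[0,0,0]]}';python3 m.py
```

```text
t: 27.4
eef_pos: [513.1, 6.7, 131.2]
tcp_rot: [3.139, 0.0, 1.749]
ft_force: [5.8, 2.3, -3.0]
opening: 0.206
T 0.0002 Mz 0.034 lift -31.02 xy [513.07   6.69] F [ 5.8  2.3 -3. ] j6 -0.2943 tau6 0.029 op 0.206
```

```bash
python3 -m inch '{"hand":[0,0,0,0,0,0,0,0],"turn":[0,0,0,0,0,0,0,0],"delta_pos":[[0.1,0.08,0],[0.2,0,0],[0.3,0,0],[0.4,0,0],[0.4,0,0],[0.4,0,0],[0.2,0,0],[0,0,0]]}';python3 m.py
```

```text
t: 28.2
eef_pos: [509.7, 27.0, 131.2]
tcp_rot: [3.14, -0.0, 1.749]
ft_force: [3.9, 2.1, -3.0]
opening: 0.205
T -0.0 Mz -0.001 lift -31.02 xy [509.67  27.03] F [ 3.9  2.1 -3. ] j6 -0.2554 tau6 0.1 op 0.2054
```

```bash
python3 -m inch '{"hand":[0,0,0,0,0,0,0,0,0,0,0,0,0,0,0],"turn":[0,0,0,0,0,0,0,0,0,0,0,0,0,0,0],"delta_pos":[[0.2,0,0],[0.4,0,0],[0.5,0,0],[0.5,0,0],[0.5,0,0],[0.5,0,0],[0.5,0,0],[0.5,0,0],[0.4,0,0],[0.4,0,0],[0.3,0,0],[0.2,0,0],[0.1,0,0],[0,0,0],[0,0,0]]}';python3 m.py
python3 - <<'E'
from h import *
s,p,P=wcloud();cv2.imwrite('pics/w7.png',p)
E
```

```text
t: 29.7
eef_pos: [501.2, 76.1, 131.3]
tcp_rot: [3.14, 0.0, 1.749]
ft_force: [6.9, 1.4, -4.3]
opening: 0.206
T 0.0001 Mz 0.124 lift -30.99 xy [501.16  76.08] F [ 6.9  1.4 -4.3] j6 -0.1584 tau6 0.064 op 0.2056
```

View pics/w7.png

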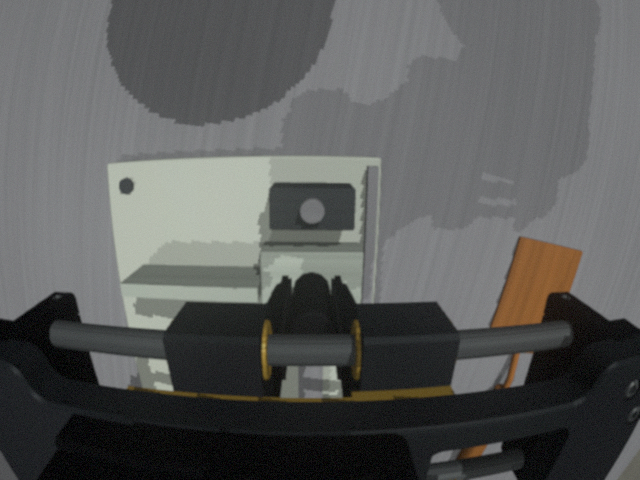

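A gap of about 12 mm remains between the fence block (row ~243) and the stop (row ~230). Closing slowly.

```bash
python3 -m inch '{"hand":[0,0,0,0,0,0,0,0,0,0],"turn":[0,0,0,0,0,0,0,0,0,0],"delta_pos":[[0.1,0.04,0],[0.1,0,0],[0.1,0,0],[0.1,0,0],[0.1,0,0],[0.1,0,0],[0.1,0,0],[0.1,0,0],[0,0,0],[0,0,0]]}';python3 m.py
```

```text
t: 30.75
eef_pos: [499.9, 83.9, 131.3]
tcp_rot: [3.14, 0.0, 1.749]
ft_force: [6.0, -0.1, -3.4]
opening: 0.202
T 0.0001 Mz 0.058 lift -31.0 xy [499.88  83.91] F [ 6.  -0.1 -3.4] j6 -0.1425 tau6 0.05 op 0.2019
```

```bash
python3 -m inch '{"hand":[0,0,0,0],"turn":[0,0,0,0],"delta_pos":[[0.07,0,0],[0.07,0,0],[0.06,0,0],[0,0,0]]}';python3 m.py
```

```text
t: 31.15
eef_pos: [499.5, 85.9, 131.3]
tcp_rot: [3.14, 0.0, 1.749]
ft_force: [5.8, -1.2, -3.8]
opening: 0.205
T 0.0 Mz 0.09 lift -30.99 xy [499.55  85.86] F [ 5.8 -1.2 -3.8] j6 -0.1385 tau6 0.048 op 0.2047
```

```bash
python3 -m inch '{"hand":[0,0,0,0],"turn":[0,0,0,0],"delta_pos":[[0.05,0,0],[0.05,0,0],[0,0,0],[0,0,0]]}';python3 m.py
```

```text
t: 31.55
eef_pos: [499.4, 86.8, 131.2]
tcp_rot: [3.14, 0.0, 1.749]
ft_force: [6.1, -0.6, -4.2]
opening: 0.204
T 0.0001 Mz 0.063 lift -31.01 xy [499.39  86.8 ] F [ 6.1 -0.6 -4.2] j6 -0.1366 tau6 0.046 op 0.2043
```

```bash
python3 -m inch '{"hand":[0,0,0,0],"turn":[0,0,0,0],"delta_pos":[[0.05,0,0],[0.05,0,0],[0,0,0],[0,0,0]]}';python3 m.py
```

```text
t: 31.95
eef_pos: [499.2, 87.8, 131.2]
tcp_rot: [3.14, 0.0, 1.749]
ft_force: [6.1, -1.7, -4.2]
opening: 0.204
T 0.0001 Mz 0.053 lift -31.01 xy [499.19  87.79] F [ 6.1 -1.7 -4.2] j6 -0.1346 tau6 0.045 op 0.2041
```

Travel is 82.3 mm with no contact yet.

```bash
python3 -m inch '{"hand":[0,0,0],"turn":[0,0,0],"delta_pos":[[0.05,0,0],[0,0,0],[0,0,0]]}';python3 m.py
```

```text
t: 32.25
eef_pos: [499.1, 88.3, 131.3]
tcp_rot: [3.14, 0.0, 1.749]
ft_force: [5.6, -1.5, -4.5]
opening: 0.203
T 0.0001 Mz 0.091 lift -31.01 xy [499.13  88.27] F [ 5.6 -1.5 -4.5] j6 -0.1336 tau6 0.044 op 0.2031
```

```bash
python3 -m inch '{"hand":[0,0,0],"turn":[0,0,0],"delta_pos":[[0.05,0,0],[0,0,0],[0,0,0]]}';python3 m.py
```

```text
t: 32.55
eef_pos: [499.1, 88.6, 131.2]
tcp_rot: [3.14, 0.0, 1.749]
ft_force: [5.8, -3.6, -3.6]
opening: 0.204
T -0.0001 Mz 0.067 lift -31.01 xy [499.07  88.65] F [ 5.8 -3.6 -3.6] j6 -0.1326 tau6 0.059 op 0.2038
```

```bash
python3 -m inch '{"hand":[0,0,0],"turn":[0,0,0],"delta_pos":[[0.04,0,0],[0,0,0],[0,0,0]]}';python3 m.py
```

```text
t: 32.85
eef_pos: [499.1, 88.7, 131.3]
tcp_rot: [3.14, 0.001, 1.749]
ft_force: [6.7, -7.6, -4.6]
opening: 0.207
T -0.0 Mz 0.023 lift -30.99 xy [499.06  88.69] F [ 6.7 -7.6 -4.6] j6 -0.1319 tau6 0.056 op 0.2072
```

The fence has met the stop: force builds (about 7.6 N) with no motion. Releasing and retracting.

```bash
python3 -m inch '{"hand":[0,0.25,0.4,0.6,0.8,0.8,0.8,0.8,0.8,0.8,0.8,0.8,0.8,0.8],"turn":[0,0,0,0,0,0,0,0,0,0,0,0,0,0],"delta_pos":[[-0.03,0,0],[0,0,0],[0,0,0],[0,0,0],[0,0,0],[0,0,0],[0,0,-0.5],[0,0,-2],[0,0,-3],[0,0,-3],[-2,0,-3],[-2,0,-2],[-2,0,0],[0,0,0]]}';python3 m.py
python3 - <<'E'
from h import *
s,p,P=wcloud();print(s['eef_pos']);cv2.imwrite('pics/w8.png',p)
ex=np.array([np.cos(.1763),np.sin(.1763)]);ey=np.array([-ex[1],ex[0]])
print(blob(P,80,90,(499,88),16));k=blob(P,116,130,(532,-107),32);print(k)
o=np.array([512.4,5.9]);q=P.reshape(-1,3);xy=q[:,:2]-o;a=xy@ex;b=xy@ey
m=(abs(a)<22)&(abs(a)>12)&(b>50)&(b<130)&(q[:,2]>25)&(q[:,2]<42)
h,e=np.histogram(b[m],bins=np.arange(60,130,1));print(h.tolist())
p,d=viewer.read_camera("scene");cv2.imwrite("pics/s8.png",cv2.resize(p[180:380,160:400],None,fx=3,fy=3))
p,d=viewer.read_camera("top");cv2.imwrite("pics/t8.png",p)
E
```

```text
t: 34.25
eef_pos: [509.5, 28.1, 267.2]
tcp_rot: [3.14, 0.001, 1.747]
ft_force: [0.7, 0.0, 0.9]
opening: 0.804
T 0.002 Mz 0.011 lift 104.91 xy [509.47  28.09] F [0.7 0.  0.9] j6 -0.2505 tau6 -0.529 op 0.8041
[509.47461597  28.09214836 267.16605987]
(540, array([498.23406008,  87.88492179,  83.85620542]), ((498.10723876953125, 87.63740539550781), (19.31623077392578, 18.752792358398438), 11.26565170288086))
(0, array([nan, nan, nan]), ((0.0, 0.0), (0.0, 0.0), 0.0))
[0, 0, 9, 17, 28, 23, 22, 22, 22, 22, 29, 36, 23, 22, 22, 22, 21, 25, 39, 24, 22, 22, 22, 22, 22, 41, 26, 22, 22, 23, 22, 23, 43, 25, 23, 23, 22, 22, 23, 44, 25, 22, 22, 22, 23, 31, 38, 23, 22, 23, 23, 24, 41, 26, 23, 23, 23, 23, 29, 38, 25, 23, 23, 23, 23, 10, 0, 0, 0]h.py:21: RuntimeWarning: Mean of empty slice.
  return len(q),q.mean(0),cv2.minAreaRect(q[:,:2].astype(np.float32))
  ret = um.true_divide(
```

View pics/w8.png

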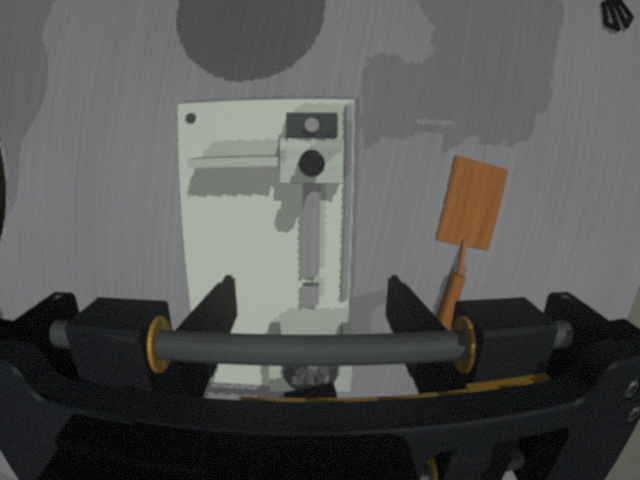

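View pics/s8.png

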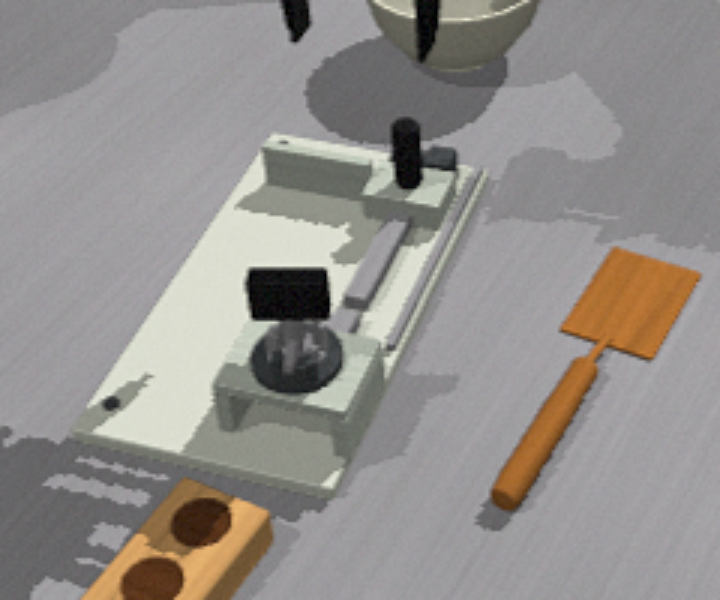

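The wrist view shows the fence block against the stop at row ~138 with no gap. The scene view shows the knob raised and turned, and nothing else disturbed. One height check, then I'll hand in.

```bash
python3 -m inch '{"hand":[0.8,0.8,0.8],"turn":[0,0,0],"delta_pos":[[0,0,0],[0,0,0],[0,0,0]]}'
python3 - <<'E'
from h import *
for n in("top","scene"):
    p,d=viewer.read_camera(n);P=cloud(viewer.get_calibration(n),d);q=P.reshape(-1,3)
    m=(np.hypot(q[:,0]-532,q[:,1]+107)<26)&(q[:,2]>95);z=q[m,2];print(n,np.percentile(z,[50,90,97]),cv2.minAreaRect(q[m&(q[:,2]>110)][:,:2].astype(np.float32)))
print(env.state()['qvel'].round(4))
E
```

```text
t: 34.7
eef_pos: [509.1, 30.0, 266.0]
tcp_rot: [-3.141, -0.0, 1.749]
ft_force: [0.5, 0.1, -0.0]
opening: 0.798
top [120.35446181 123.28201483 124.61319444] ((533.0398559570312, -109.97421264648438), (45.07040023803711, 14.440471649169922), 25.17742347717285)
scene [114.29308467 122.18379697 123.00797593] ((533.8419799804688, -109.8746337890625), (45.97021484375, 17.742889404296875), 23.248090744018555)
[-0.0019 -0.0009 -0.002  -0.0006  0.0018 -0.0003]
```

```bash
python3 -c "
from cell import ticket;print(ticket.job_done())"
```

```text
the job is handed in; nothing more can be done
None
```

The jig is set to its wide size and the job is handed in. The clock read 34.7 s of the 72 s allowed at my last reading; the system gives no verdict.

- **Plunger:** I pulled the knob up about 13.5 mm and turned it clockwise until the pin met the wall at about 1.33 rad. I then backed off slightly and let it down until the notch took the spring load. After I let go, the top camera showed the knob top about 8.9 mm higher than at the start. The wing still stood turned by about 1.31–1.32 rad.
- **Fence:** I slid it about 83 mm by its post until it met the stop, where the wrist force along the slide rose to about 8–9 N. Then I eased off and opened the fingers. The wrist picture shows no gap between the fence block and the stop.
- **Rest of the scene:** The spatula and mould look undisturbed in the last scene picture, and the part of the bowl in view does too. I did not measure their positions. The arm was still and clear of everything.

**Disagreements:**
- My first wrist view put the knob about 3 mm off because the arm was still settling; later still views agreed with each other.
- The top camera put the knob about 2–3 mm from where the wrist camera did, and I used the wrist camera.
- While gripping the knob and the post there was a steady sideways force of up to about 7 N.

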